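Sweep crusts off the pizza oven ledge into the crumb tray

TASK

With your fingers, sweep the three hard crusts off the pizza oven's landing ledge so that they drop over its front edge into the half-open crumb tray, then push the tray fully shut. Sweep only: do not pick up or carry the crusts, and let none fall on the slab. Leave the mug, the jar, the scraper and the ladle where they are.

Things in the scene. Friction and masses are not known exactly. Their poses are not given: they have to be found in the camera images.
- oven: compact stainless pizza oven, fixed, 480 mm deep, 420 mm wide, 250 mm high. Origin on the slab under its middle; x points from its front to its back, y to the left for one who looks along x, z up. The base (x -240 to 240 mm) is 90 mm high; its flat top in front of the baking mouth is the landing ledge; the crumb tray slides out of the base's front face, under the ledge.
- ledge_edge (a point): middle of the landing ledge's front edge (x -240 mm, 90 mm above the slab; axes as the oven's). The level ledge runs from here 160 mm back (+x) to the mouth. The front edge has no lip; 202 mm to either side the ledge has 8 mm high turned-up sides.
- mouth (a point): middle of the foot of the baking mouth at the back of the ledge (oven x -80 mm, 90 mm above the slab; axes as the oven's). The open mouth is 340 mm wide and 90 mm high, with an 8 mm baking stone inside; its brow stands 4 mm proud, above it the hood slopes back to the top at 250 mm. Small knobs stick out 16 mm on the cheeks beside the mouth.
- tray (a joint): how far the crumb tray is pulled out of the base, in m: 0 is fully shut (front panel against the base's front face), at most 0.2; it starts about half open and opens along the oven's -x. Pushing it takes about 2 N; it stays where it is left.
- tray_lip (a point): middle of the front edge of the tray's pull lip, 68 mm above the slab: a turned-out steel lip 260 mm long (along oven y), 61 to 75 mm above the slab, 16 mm out from the tray's upright front panel (21 to 79 mm above the slab). It moves with the tray; shut, it lies at oven x -260 mm. Axes as the oven's.
- tray_floor (a point): point on the tray's inner floor, 26 mm above the slab, at the middle of the inside of the front panel; axes as the oven's. The tray's inside reaches from x 0 to 246 mm and to y +-170 mm; side and back walls stand 24 mm above its floor. As much of it as the joint value stands out in front of the ledge.
- crust1: piece of baked-hard pizza crust, a rigid brown lump 44 mm long, 24 mm wide, 20 mm high, about 12 to 20 g, lying flat on the oven's landing ledge. Origin at its middle (10 mm above the ledge as it lies), x along its length, z up.
- crust2: piece of baked-hard pizza crust, a rigid brown lump 40 mm long, 24 mm wide, 20 mm high, about 12 to 20 g, lying flat on the oven's landing ledge. Origin at its middle (10 mm above the ledge as it lies), x along its length, z up.
- crust3: piece of baked-hard pizza crust, a rigid brown lump 36 mm long, 24 mm wide, 20 mm high, about 12 to 20 g, lying flat on the oven's landing ledge. Origin at its middle (10 mm above the ledge as it lies), x along its length, z up.
- mug: blue enamel mug on the slab, 80 mm across, 80 mm high, its handle at its +y. Origin under its middle. To be left alone.
- jar: small amber glass jar with a black twist cap on the slab, 52 mm across, 78 mm high. Origin under its middle. To be left alone.
- scraper: black plastic dough scraper lying flat on the slab, 85 mm (x) by 110 mm (y), 5 mm thick with a 12 mm thick grip edge at -x and rounded corners at +x. Origin under its middle. To be left alone.
- ladle: aluminium ladle lying on the slab: bowl 84 mm across and 34 mm high, handle 285 mm long along its -y. Origin under the bowl's middle. To be left alone.
Mind the look-alikes: they are no part of the job. Leave any pink or red look-alike of the crust1 alone.

How it is judged (in metres and radians):
On the way, in this order (a step that is already met when the one before it is completed fails the run):
1. all three crusts lie in the crumb tray while it is still open (x of crust1 in the frame of tray_floor between 0 and 0.25 m and y of crust1 in the frame of tray_floor between -0.172 and 0.172 m and z of crust1 in the frame of tray_floor between 0 and 0.05 m and x of crust2 in the frame of tray_floor between 0 and 0.25 m and y of crust2 in the frame of tray_floor between -0.172 and 0.172 m and z of crust2 in the frame of tray_floor between 0 and 0.05 m and x of crust3 in the frame of tray_floor between 0 and 0.25 m and y of crust3 in the frame of tray_floor between -0.172 and 0.172 m and z of crust3 in the frame of tray_floor between 0 and 0.05 m and value of joint tray above 0.04 m), for 0.2 s.
2. the tray is pushed fully shut (value of joint tray below 0.006 m), for 0.2 s.
At the end, for the whole second after the job is handed in: All three crusts lie at rest inside the crumb tray, the tray is shut to within 6 mm, and the mug, jar, scraper and ladle are within 20 mm of where they stood (x of crust1 in the frame of tray_floor between 0 and 0.25 m and y of crust1 in the frame of tray_floor between -0.172 and 0.172 m and z of crust1 in the frame of tray_floor between 0 and 0.05 m and x of crust2 in the frame of tray_floor between 0 and 0.25 m and y of crust2 in the frame of tray_floor between -0.172 and 0.172 m and z of crust2 in the frame of tray_floor between 0 and 0.05 m and x of crust3 in the frame of tray_floor between 0 and 0.25 m and y of crust3 in the frame of tray_floor between -0.172 and 0.172 m and z of crust3 in the frame of tray_floor between 0 and 0.05 m and value of joint tray below 0.006 m and linear speed of each of crust1, crust2, crust3 below 0.02 m/s and distance of each of mug, jar, scraper, ladle from where it was at the start of the episode below 0.02 m); the robot touches nothing.
It fails at once if a crust is lifted off the ledge (its middle more than 35 mm above the ledge) (height (world z) of any of crust1, crust2, crust3 above 0.125 m).
It fails at once if a crust is carried or flung out past the ledge instead of dropping over its edge (still at ledge height 45 mm beyond the edge) ((x of crust1 in the frame of oven below -0.285 m and height (world z) of crust1 above 0.09 m) or (x of crust2 in the frame of oven below -0.285 m and height (world z) of crust2 above 0.09 m) or (x of crust3 in the frame of oven below -0.285 m and height (world z) of crust3 above 0.09 m)).
It fails at once if a crust falls on the slab (height (world z) of any of crust1, crust2, crust3 below 0.022 m).
It fails at once if the mug, jar, scraper or ladle is moved by more than 20 mm or tipped (distance of any of mug, jar, scraper, ladle from where it was at the start of the episode above 0.02 m or angle between any of mug, jar, scraper, ladle's own z axis and vertical above 0.3 rad).
It also fails if it takes over 56 s, if anything falls off the work surface, if the arm or the gripper's body presses on something with over 40 N, if the wrist force passes 120 N, or if a joint passes its speed limit or range.

ROBOT

A 6-joint arm with a two-finger parallel gripper is mounted at the origin on the work surface. World frame = base frame: x ahead of the robot, y to its left, z up, the work surface at z = 0. Lengths are in m, angles in degrees, forces in N, time in s.
With the tool pointing down it reaches from about 0.325 to 0.9 m from the base axis. Payload 3.5 kg.
Tool frame: the origin (TCP) lies at the very end of the fingers, on their centre line; the grasp point (between the pads) lies arm.tcp_to_grasp behind it (arm.tcp_to_grasp is the distance from the TCP to the grasp point, in m); x points along the fingers, y is the direction in which the jaws open and shut, and the axes are right-handed (so a half turn about x gives the same grasp; the last joint's range is limited). The gripper opens to 85 mm and grips with 20 to 120 N. Pads are 22 mm wide; open, the fingers measure 114 mm over their backs; the gripper's body (76 mm by 85 mm) begins 54 mm behind the grasp point. The pads swing forward as they close: fully open they stand 13 mm farther back than shut.
Start: joints at [-79.721, 15.837, -1.513, 72.651, 0, 84.076], TCP at [0.174, -0.6, 0.231] pointing down, gripper open.
Joint ranges: [-178.77, 178.77], [-48.84, 107.48], [-61.69, 71.31], [-111.58, 123.2], [-90, 87.43], [-180, 180]. Speed limits (degrees/s): [147.25, 147.25, 180, 180, 180, 180].

INTERFACE

Orientations are given as [roll, pitch, yaw] about the fixed x, y, z axes, in that order (R = Rz(yaw) Ry(pitch) Rx(roll)).
In Python, from rig import arm gives the robot as it stands.
- The arm moves only by the tool servo_tool, never from a script. Its argument "commands" is a list that holds one entry, the list of rows, each a list of 7 numbers: the shift along the tool's x, y, z in cm, then the turn, a rotation vector about the tool's x, y, z in rad, then the closure, from 0 (fully open) to 1 (shut). In form: [[[tx, ty, tz, ax, ay, az, jaw], ...]]. A call has exactly 10 rows; each row is the pose to reach, as a shift and turn from the pose commanded when the call began, along the tool's axes at that moment; what a row does not reach only later rows make up. A row lasts 1/8 s, in which the tool goes at most 62.5 mm and 10.7 degrees, less where a joint would pass 70% of its speed; a pose out of reach is approached as far as the arm can. A call with a gripper value outside its range is refused whole. The fingers move at their own pace and stop on an object; "squeeze" is the grip in N (left out, the last holds). Time passes only in rows, so rows that repeat a pose let the fingers close, or fill a call up. It gives the time, the measured TCP pose, the force and the opening at its end, in the units of the state.
- arm.get_obs(): the state, without advancing time (a new reading comes with each control period).
- arm.read_camera(name): name is "side" or "top"; returns the picture (480x640x3 uint8, red, green, blue); there is no depth.
- arm.camera_info(name): a dict with "intrinsics" (3x3 intrinsics, pixels), "origin" and "attitude" of the camera in the world. Camera axes: x right, y down, z forward; pixel columns grow to the right and rows downward; lengths in m; the calibration is good to about 2 mm. A picture is of the moment at which its call begins. camera_info takes no time and is no camera call.
- arm.sign_off(): hands the job in, once; it reports no verdict.
The state is a dict: "clock": time; "joint_pos": joint angles; "dq": joint speeds; "joint_torque": joint torques, N m; "tcp_pos": TCP position; "orientation": TCP orientation; "wrist_force": force on the tool from outside, world axes, zero at the start; "wrist_torque": the same for the moment, N m; "finger_gap": finger opening in m.
Only numpy, scipy, OpenCV 4.12 (cv2) and the standard library are available. Lean on these libraries where they do the work, as an engineer would, in place of code of your own. Each camera call takes 0.05 s, during which the arm holds its last target. There are 200 camera calls.

## Working session

There is one attempt and no reset: what is moved stays moved. The work goes in short steps, Python scripts to look and compute and a tool call to move; the robot and the scene stay as the last step left them, time stands still between calls to the robot, and variables do not carry over. Pictures are saved under pics/ and viewed, about 8 in all and at most 12, crops included, and the job is handed in when it is done.

Besides the shell and the picture viewer there is one more tool, called after "Request:" as name([rows], argument=value, ...), one row to a line, values as JSON. servo_tool: Moves the arm, as the interface text tells. Its arguments: {"type":"object","properties":{"commands":{"type":"array","items":{"type":"array","items":{"type":"array","items":{"type":"number"}}}},"squeeze":{"type":"number"}},"required":["commands"]}

```bash
mkdir -p pics; ls
python3 - <<'E'
from rig import arm
import cv2
for n in("side","top"):
    cv2.imwrite(f"pics/{n}0.png",arm.read_camera(n)[:,:,::-1])
    c=arm.camera_info(n);print(n,c)
print(arm.get_obs(),arm.tcp_to_grasp)
E
```

```text
pics
side {'intrinsics': array([[526.62040127,   0.        , 329.51746159],
       [  0.        , 526.62040127, 234.83773641],
       [  0.        ,   0.        ,   1.        ]]), 'origin': array([0.19046984, 0.93313815, 0.88901231]), 'attitude': array([-130.92840243,   -0.90156185, -152.33970974])}
top {'intrinsics': array([[482.95567713,   0.        , 322.49669705],
       [  0.        , 482.95567713, 238.84164184],
       [  0.        ,   0.        ,   1.        ]]), 'origin': array([0.46012093, 0.10479163, 1.00304909]), 'attitude': array([-170.41821241,   -0.40420361,  -89.27673622])}
{'clock': 0.1, 'joint_pos': array([-7.97214988e+01,  1.58766352e+01, -1.59239446e+00,  7.26510787e+01,
        1.41392267e-03,  8.40768563e+01]), 'dq': array([ 0.07477548, -0.06162005,  0.24829308,  0.07518929,  0.0443029 ,
        0.11262775]), 'joint_torque': array([ 2.63655056e-04, -4.46705747e+01,  2.96129215e+01,  8.46733310e-03,
       -1.02971503e-04, -3.36448863e-06]), 'tcp_pos': array([ 0.17426611, -0.59945358,  0.23022207]), 'orientation': array([-96.5976008 ,  89.87988331,  99.60404258]), 'wrist_force': array([-0.72226658,  0.66538781, -0.48656944]), 'wrist_torque': array([-0.02110673,  0.00551367, -0.06455721]), 'finger_gap': 0.08535999561707311} 0.0187
```

View pics/top0.png

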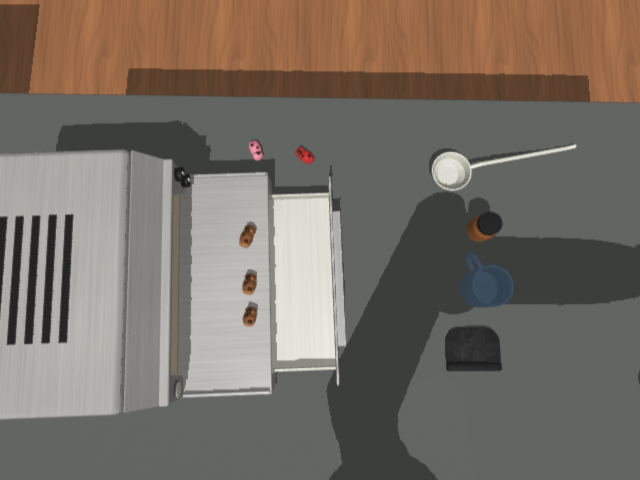

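View pics/side0.png

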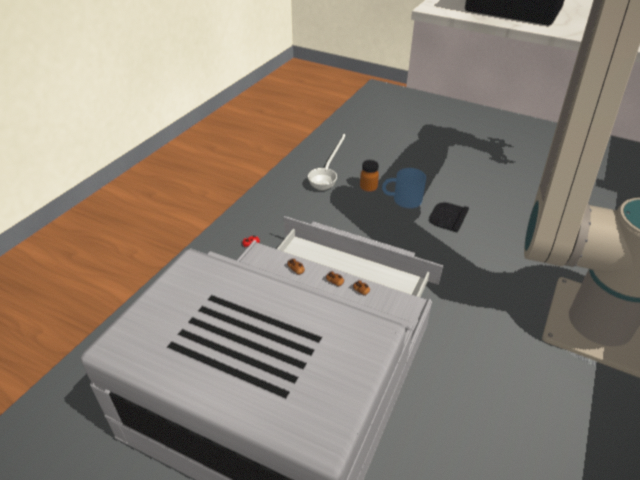

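Top view: three brown crusts lie on the ledge at (247,236), (249,284) and (250,316). The look-alikes, pink at (256,150) and red at (305,155), lie on the slab beside the oven. The tray is at x≈272–340 px. I'll confirm with one enlarged crop.

```bash
cat > h.py <<'E'
import numpy as np, cv2
from rig import arm
from scipy.spatial.transform import Rotation as R
def ray(n,u,v,z):
    c=arm.camera_info(n);d=R.from_euler('xyz',c['attitude'],degrees=True).apply(np.linalg.inv(c['intrinsics'])@[u,v,1])
    o=c['origin'];return o+d*(z-o[2])/d[2]
def pix(n,p):
    c=arm.camera_info(n);q=R.from_euler('xyz',c['attitude'],degrees=True).inv().apply(np.array(p)-c['origin'])
    return (c['intrinsics']@q)[:2]/q[2]
def snap(n,f,x0,y0,w,h,s):
    im=arm.read_camera(n)[y0:y0+h,x0:x0+w,::-1]
    cv2.imwrite(f,cv2.resize(im,None,fx=s,fy=s,interpolation=cv2.INTER_CUBIC))
E
python3 - <<'E'
from h import *
snap("top","pics/c1.png",160,140,200,260,2.3) if 0 else snap("top","pics/c1.png",165,140,190,260,2.3)
for t,u,v,z in [("edgeL",267,172,.09),("edgeR",271,393,.09),("backL",191,175,.09),("backR",184,392,.09),("c1",247,236,.1),("c2",249,284,.1),("c3",250,316,.1),("lipL",339,212,.068),("lipR",345,346,.068),("panL",330,168,.079),("panR",338,383,.079),("mug",487,287,.08),("jar",489,223,.078),("scr",473,348,.005),("ladle",452,171,.03),("ladend",575,147,.02)]:
    print(t,ray("top",u,v,z).round(4))
E
```

```text
edgeL [0.7458 0.2108 0.09  ]
edgeR [0.3288 0.1903 0.09  ]
backL [0.7375 0.3592 0.09  ]
backR [0.3287 0.3483 0.09  ]
c1 [0.6161 0.2436 0.1   ]
c2 [0.5253 0.2363 0.1   ]
c3 [0.4665 0.2322 0.1   ]
lipL [0.6725 0.0682 0.068 ]
lipR [0.4129 0.055  0.068 ]
panL [0.7593 0.0871 0.079 ]
panR [0.3465 0.0682 0.079 ]
mug [ 0.527  -0.2152  0.08  ]
jar [ 0.6523 -0.2254  0.078 ]
scr [ 0.4089 -0.2074  0.005 ]
ladle [ 0.7725 -0.1697  0.03  ]
ladend [ 0.833  -0.4381  0.02  ]
```

View pics/c1.png

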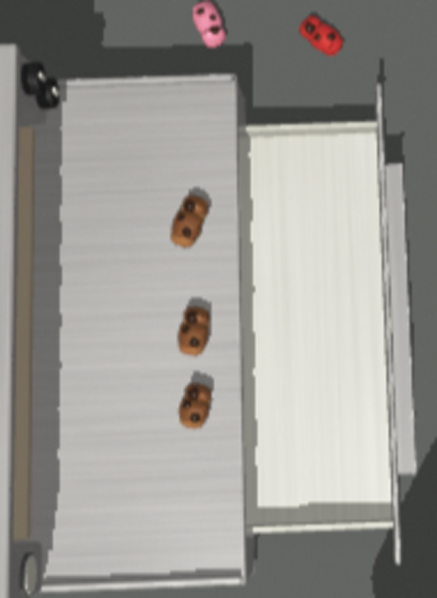

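The crop confirms three brown crusts on the ledge: c1 at full-image (247,235), c2 at (249,283), c3 at (250,315). The pink and red pieces are on the slab outside the ledge. The oven's yaw is about 92.8° and the tray is about 0.119 m open. I'll compute the moves next.

```bash
cat >> h.py <<'E'
E0=np.array([.5373,.2006,0]);a=np.radians(92.8)
ox=np.array([np.cos(a),np.sin(a),0]);oy=np.array([-np.sin(a),np.cos(a),0])
def W(d,y,z): return E0+ox*d+oy*y+[0,0,z]
def ov(p): q=np.array(p)-E0;return np.array([q@ox,q@oy,p[2]]).round(4)
def rel(d,y,z):
    "shift (tool axes, cm) from present pose to oven-edge coords, and turn to tool y || oven y, x down"
    o=arm.get_obs();M=R.from_euler('xyz',o['orientation'],degrees=True)
    s=M.inv().apply(W(d,y,z)-o['tcp_pos'])*100
    X=np.array([0,0,-1.]);T=[R.from_matrix(np.c_[X,k*oy,np.cross(X,k*oy)]) for k in(1,-1)]
    return s.round(2),[(M.inv()*t).as_rotvec().round(3) for t in T]
E
python3 - <<'E'
from h import *
for u,v in((246.7,235.2),(249.3,283),(249.8,315.2)): print(ov(ray("top",u,v,.103)))
print(R.from_euler('xyz',arm.get_obs()['orientation'],degrees=True).as_matrix().round(3),ox,oy)
print(rel(.082,-.079,.2))
E
```

```text
[ 0.0392 -0.0818  0.103 ]
[0.0353 0.0086 0.103 ]
[0.035  0.0678 0.103 ]
[[-0.     0.279 -0.96 ]
 [ 0.002 -0.96  -0.279]
 [-1.    -0.002 -0.   ]] [-0.04884977  0.99880614  0.        ] [-0.99880614 -0.04884977  0.        ]
(array([  3.18, -72.84, -66.77]), [array([1.805e+00, 2.000e-03, 1.000e-03]), array([-1.337e+00, -1.000e-03,  1.000e-03])])
```

Request:
servo_tool([
  [[0,-4,-3.7,-0.13,0,0,1],[0,-8,-7.4,-0.27,0,0,1],[0,-12,-11,-0.4,0,0,1],[0,-16,-14.7,-0.54,0,0,1],[0,-20,-18.4,-0.67,0,0,1],[0,-24,-22,-0.8,0,0,1],[0,-28,-25.7,-0.94,0,0,1],[0,-32,-29.4,-1.07,0,0,1],[0,-36,-33,-1.2,0,0,1],[0,-40,-36.7,-1.337,0,0,1]],
])

```text
clock: 1.4
tcp_pos: [0.4155, -0.112, 0.2313]
orientation: [47.5, 90.0, -39.4]
wrist_force: [0.5, -0.7, -0.1]
finger_gap: -0.0004
```

Run:
```python
from h import *
o=arm.get_obs();print(o['clock'],o['joint_pos'].round(1),o['finger_gap'],ov(o['tcp_pos']))
print(rel(.082,-.082,.16),rel(.082,-.082,.097)[0])
```

```text
1.4 [-23.7  -4.3 -24.   70.3  -0.   63.3] -0.0004284228748557106 [-0.3062  0.1369  0.2313]
(array([  7.12,  22.06, -38.73]), [array([-3.137,  0.   ,  0.   ]), array([ 0.004,  0.   , -0.   ])]) [ 13.42  22.06 -38.73]
```

Request:
servo_tool([
  [[0,3,-5,0,0,0,1],[0,6,-10,0,0,0,1],[0,9,-15,0,0,0,1],[0,12,-20,0,0,0,1],[0,15,-25,0,0,0,1],[0,17.5,-30,0,0,0,1],[0,20,-35,0,0,0,1],[0,22.1,-38.7,0,0,0,1],[4,22.1,-38.7,0,0,0,1],[7,22.1,-38.7,0,0,0,1]],
])

```text
clock: 2.65
tcp_pos: [0.6165, 0.2844, 0.1593]
orientation: [-71.1, 89.9, -158.2]
wrist_force: [0.2, 0.6, -0.5]
finger_gap: -0.0
```

Run:
```python
from h import *
o=arm.get_obs();print(o['clock'],o['joint_pos'].round(1),ov(o['tcp_pos']))
print(rel(.082,-.082,.097))
snap("top","pics/c2.png",165,140,190,260,2.3)
```

```text
2.65 [ 19.3  23.7   0.6  67.   -0.  106.4] [ 0.0798 -0.0832  0.1593]
(array([ 6.23, -0.12, -0.22]), [array([-3.14e+00, -2.00e-03,  1.00e-03]), array([0.001, 0.   , 0.001])])
```

View pics/c2.png

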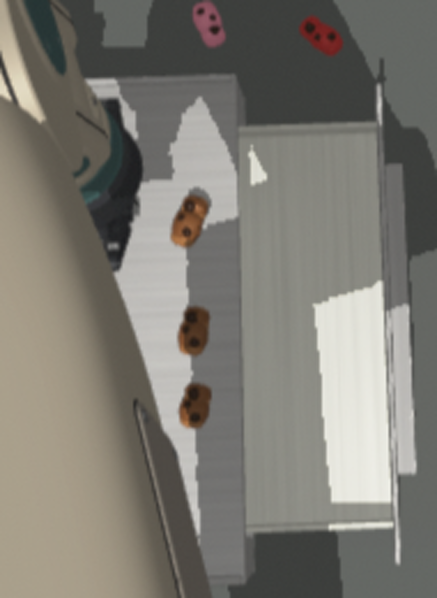

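The closed fingers are behind c1 (crop (190,220)) and clear of it. Next they go down and sweep.

Request:
servo_tool([
  [[3,0,-0.2,0,0,0,1],[5,0,-0.2,0,0,0,1],[6.2,0,-0.2,0,0,0,1],[6.2,0,0.4,0,0,0,1],[6.2,0,1.0,0,0,0,1],[6.2,0,1.6,0,0,0,1],[6.2,0,2.2,0,0,0,1],[6.2,0,2.8,0,0,0,1],[6.2,0,3.4,0,0,0,1],[6.2,0,4.0,0,0,0,1]],
])

```text
clock: 3.95
tcp_pos: [0.6189, 0.2433, 0.0993]
orientation: [-72.9, 90.0, -160.1]
wrist_force: [-0.9, -0.7, -0.1]
finger_gap: -0.0002
```

Run:
```python
from h import *
o=arm.get_obs();print(o['clock'],ov(o['tcp_pos']))
snap("top","pics/c3.png",165,140,190,260,2.3)
print((pix("top",o['tcp_pos'])-[165,140])*2.3)
```

```text
3.95 [ 0.0387 -0.0836  0.0993]
[189.15742092 217.63238206]
```

View pics/c3.png

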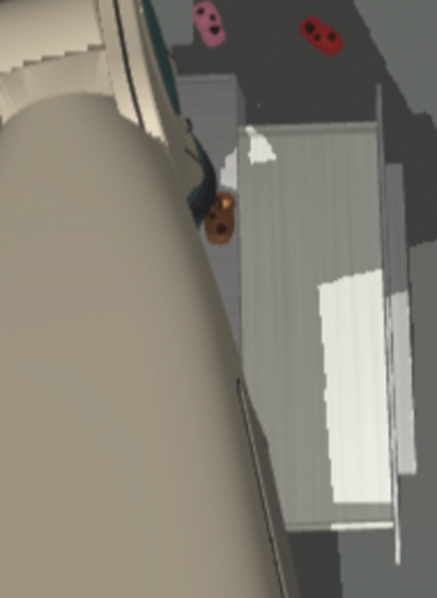

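c1 is flat against the fingers at crop (220,219), close to the edge at x≈240. I'll finish this sweep and then lift.

Request:
servo_tool([
  [[0,0,0.6,0,0,0,1],[0,0,1.2,0,0,0,1],[0,0,1.8,0,0,0,1],[0,0,2.4,0,0,0,1],[0,0,3.0,0,0,0,1],[0,0,3.6,0,0,0,1],[0,0,4.1,0,0,0,1],[0,0,4.1,0,0,0,1],[-3,0,4.0,0,0,0,1],[-6,0,3.5,0,0,0,1]],
])

```text
clock: 5.25
tcp_pos: [0.6202, 0.2087, 0.1594]
orientation: [-85.2, 89.9, -172.4]
wrist_force: [-0.4, -0.3, 0.5]
finger_gap: -0.0002
```

Run:
```python
from h import *
o=arm.get_obs();print(o['clock'],ov(o['tcp_pos']))
snap("top","pics/c4.png",165,140,190,260,2.3)
print(rel(.082,.0086,.16),rel(.082,.0086,.097)[0])
```

```text
5.25 [ 0.004  -0.0832  0.1594]
(array([ 0.43, -9.48, -7.67]), [array([-3.141e+00,  1.100e-02, -3.000e-03]), array([ 0.001, -0.002, -0.007])]) [ 6.73 -9.52 -7.65]
```

View pics/c4.png

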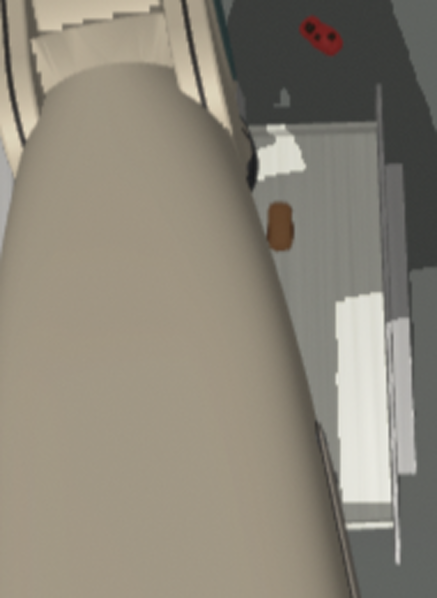

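c1 lies on the tray floor at crop (281,226). On to c2.

Request:
servo_tool([
  [[0,0,-2.5,0,0,0,1],[0,-2,-5,0,0,0,1],[0,-5.5,-7.6,0,0,0,1],[0,-9,-7.7,0,0,0,1],[0,-9.5,-7.7,0,0,0,1],[2,-9.5,-7.7,0,0,0,1],[4.5,-9.5,-7.7,0,0,0,1],[6.2,-9.5,-7.7,0,0,0,1],[6.2,-9.5,-7.7,0,0,0,1],[6.2,-9.5,-7.1,0,0,0,1]],
])

```text
clock: 6.55
tcp_pos: [0.523, 0.2754, 0.0977]
orientation: [109.1, 89.9, 21.9]
wrist_force: [0.2, 0.4, -0.1]
finger_gap: 0.0003
```

Run:
```python
from h import *
o=arm.get_obs();print(o['clock'],ov(o['tcp_pos']),o['wrist_force'])
print(rel(-.002,.0086,.098))
```

```text
6.55 [0.0754 0.0106 0.0977] [ 0.16545872  0.4176735  -0.09967868]
(array([-0.03,  0.2 ,  7.74]), [array([-3.141e+00,  1.000e-03, -1.000e-03]), array([ 0.001, -0.   , -0.001])])
```

Request:
servo_tool([
  [[0,0.2,0.6,0,0,0,1],[0,0.2,1.2,0,0,0,1],[0,0.2,1.8,0,0,0,1],[0,0.2,2.4,0,0,0,1],[0,0.2,3.0,0,0,0,1],[0,0.2,3.6,0,0,0,1],[0,0.2,4.2,0,0,0,1],[0,0.2,4.8,0,0,0,1],[0,0.2,5.4,0,0,0,1],[0,0.2,6.0,0,0,0,1]],
])

```text
clock: 7.8
tcp_pos: [0.5272, 0.2148, 0.0973]
orientation: [-33.0, 90.0, -120.1]
wrist_force: [0.2, 0.5, -0.3]
finger_gap: -0.0002
```

Request:
servo_tool([
  [[0,0,0.6,0,0,0,1],[0,0,1.2,0,0,0,1],[0,0,1.7,0,0,0,1],[0,0,1.7,0,0,0,1],[-3,0,1.7,0,0,0,1],[-6,0,1.2,0,0,0,1],[-6.2,-2,-1.5,0,0,0,1],[-6.2,-4,-4.5,0,0,0,1],[-6.2,-5.9,-6.5,0,0,0,1],[-6.2,-5.9,-6.5,0,0,0,1]],
])

```text
clock: 9.05
tcp_pos: [0.4637, 0.2783, 0.1593]
orientation: [-87.4, 90.0, -174.5]
wrist_force: [0.3, 0.1, -0.1]
finger_gap: 0.0002
```

Run:
```python
from h import *
o=arm.get_obs();print(o['clock'],ov(o['tcp_pos']))
snap("top","pics/c5.png",165,140,190,260,2.3)
print(rel(.082,.0678,.098))
```

```text
9.05 [0.0812 0.0697 0.1593]
(array([ 6.14,  0.09, -0.14]), [array([-3.14e+00,  1.00e-03,  0.00e+00]), array([ 0.002,  0.   , -0.   ])])
```

View pics/c5.png

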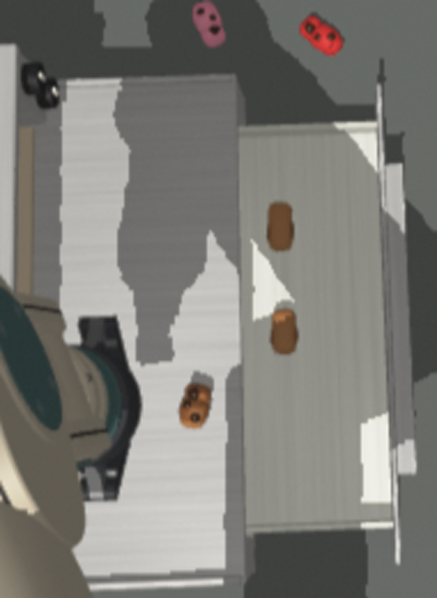

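c1 at crop (281,226) and c2 at (285,331) are both in the tray. c3 is still at (195,403) with the fingers behind it.

Request:
servo_tool([
  [[3,0.1,0,0,0,0,1],[5,0.1,0,0,0,0,1],[6.2,0.1,0,0,0,0,1],[6.2,0.1,0.6,0,0,0,1],[6.2,0.1,1.2,0,0,0,1],[6.2,0.1,1.8,0,0,0,1],[6.2,0.1,2.4,0,0,0,1],[6.2,0.1,3.0,0,0,0,1],[6.2,0.1,3.6,0,0,0,1],[6.2,0.1,4.2,0,0,0,1]],
])

```text
clock: 10.35
tcp_pos: [0.4682, 0.235, 0.0973]
orientation: [103.5, 90.0, 16.3]
wrist_force: [0.1, -0.6, 0.6]
finger_gap: -0.0002
```

Request:
servo_tool([
  [[0,0,0.6,0,0,0,1],[0,0,1.2,0,0,0,1],[0,0,1.8,0,0,0,1],[0,0,2.4,0,0,0,1],[0,0,3.0,0,0,0,1],[0,0,3.6,0,0,0,1],[0,0,4.1,0,0,0,1],[0,0,4.1,0,0,0,1],[-3,0,4.0,0,0,0,1],[-6,0,3.5,0,0,0,1]],
])

```text
clock: 11.6
tcp_pos: [0.4694, 0.2003, 0.1576]
orientation: [-81.7, 89.9, -168.9]
wrist_force: [0.2, 0.0, -0.3]
finger_gap: 0.0001
```

Run:
```python
from h import *
o=arm.get_obs();print(o['clock'],ov(o['tcp_pos']))
snap("top","pics/c6.png",165,140,190,260,2.3)
print(rel(-.19,0,.16),rel(-.19,0,.056)[0])
```

```text
11.6 [0.003  0.0679 0.1576]
(array([ 0.22,  6.46, 19.44]), [array([-3.141e+00,  1.000e-02, -3.000e-03]), array([ 0.001, -0.002, -0.006])]) [10.62  6.39 19.46]
```

View pics/c6.png

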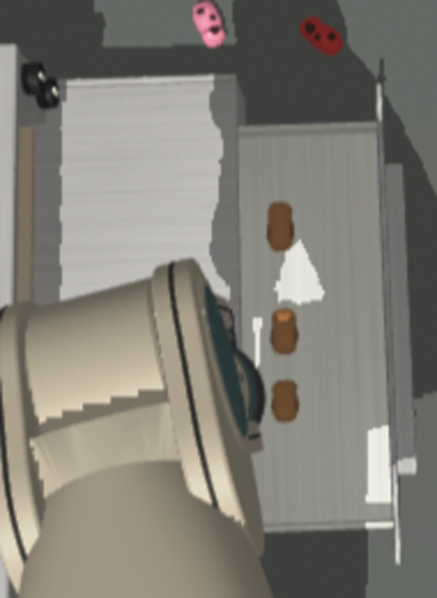

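All three crusts lie in the tray, at crop (281,226), (285,331) and (285,400). Next I'll move in front of the lip and push the tray shut.

Request:
servo_tool([
  [[0,0,4,0,0,0,1],[0,1.5,8,0,0,0,1],[0,3,12,0,0,0,1],[0,5,16,0,0,0,1],[0,6.4,19.5,0,0,0,1],[0,6.4,19.5,0,0,0,1],[4,6.4,19.5,0,0,0,1],[8,6.4,19.5,0,0,0,1],[11,6.4,19.5,0,0,0,1],[11,6.4,19.5,0,0,0,1]],
])

```text
clock: 12.9
tcp_pos: [0.5399, 0.01, 0.0448]
orientation: [-101.7, 89.6, 171.2]
wrist_force: [-0.5, 1.0, 0.8]
finger_gap: -0.0001
```

Run:
```python
from h import *
o=arm.get_obs();print(o['clock'],ov(o['tcp_pos']),o['wrist_force'].round(1))
print(rel(-.031,0,.05))
```

```text
12.9 [-0.1905  0.0067  0.0448] [-0.5  1.   0.8]
(array([ -0.51,   0.69, -15.95]), [array([-3.14e+00, -1.10e-02, -2.00e-03]), array([ 0.001, -0.001,  0.007])])
```

Request:
servo_tool([
  [[-0.2,0.6,-1.5,0,0,0,1],[-0.2,0.6,-3,0,0,0,1],[-0.2,0.6,-3.8,0,0,0,1],[-0.2,0.6,-4.6,0,0,0,1],[-0.2,0.6,-5.4,0,0,0,1],[-0.2,0.6,-6.2,0,0,0,1],[-0.2,0.6,-7,0,0,0,1],[-0.2,0.6,-7.8,0,0,0,1],[-0.2,0.6,-8.6,0,0,0,1],[-0.2,0.6,-9.4,0,0,0,1]],
])

```text
clock: 14.15
tcp_pos: [0.5448, 0.1034, 0.0493]
orientation: [69.6, 90.0, -17.6]
wrist_force: [1.2, -2.1, 1.1]
finger_gap: 0.0004
```

Request:
servo_tool([
  [[0,0,-0.8,0,0,0,1],[0,0,-1.6,0,0,0,1],[0,0,-2.4,0,0,0,1],[0,0,-3.2,0,0,0,1],[0,0,-4.0,0,0,0,1],[0,0,-4.6,0,0,0,1],[0,0,-5.2,0,0,0,1],[0,0,-5.6,0,0,0,1],[0,0,-5.8,0,0,0,1],[0,0,-5.8,0,0,0,1]],
])

```text
clock: 15.4
tcp_pos: [0.5413, 0.1613, 0.0491]
orientation: [-129.4, 89.9, 143.4]
wrist_force: [0.7, -0.6, 0.1]
finger_gap: -0.0
```

Run:
```python
from h import *
o=arm.get_obs();print(o['clock'],ov(o['tcp_pos']),o['wrist_force'].round(1))
```

```text
15.4 [-0.0395 -0.0021  0.0491] [ 0.7 -0.6  0.1]
```

Request:
servo_tool([
  [[0,0,-0.2,0,0,0,1],[0,0,-0.4,0,0,0,1],[0,0,-0.6,0,0,0,1],[0,0,-0.7,0,0,0,1],[0,0,-0.8,0,0,0,1],[0,0,-0.85,0,0,0,1],[0,0,-0.9,0,0,0,1],[0,0,-0.95,0,0,0,1],[0,0,-1.0,0,0,0,1],[0,0,-1.0,0,0,0,1]],
])

```text
clock: 16.65
tcp_pos: [0.5414, 0.1702, 0.0492]
orientation: [-6.6, 89.9, -93.8]
wrist_force: [-1.3, -5.1, -0.1]
finger_gap: -0.0001
```

Request:
servo_tool([
  [[0,0,-0.1,0,0,0,1],[0,0,-0.2,0,0,0,1],[0,0,-0.3,0,0,0,1],[0,0,-0.3,0,0,0,1],[0,0,-0.3,0,0,0,1],[0,0,-0.3,0,0,0,1],[0,0,-0.3,0,0,0,1],[0,0,-0.3,0,0,0,1],[0,0,-0.3,0,0,0,1],[0,0,-0.3,0,0,0,1]],
])

```text
clock: 17.9
tcp_pos: [0.5413, 0.1701, 0.0493]
orientation: [-1.9, 89.5, -89.2]
wrist_force: [-0.4, -12.7, 1.6]
finger_gap: -0.0002
```

The tray is against its hard stop: 12.7 N and no further motion. I'll back off and check.

Request:
servo_tool([
  [[0,0,1,0,0,0,1],[0,0,3,0,0,0,1],[0,0,5,0,0,0,1],[0,0,7,0,0,0,1],[-5,0,9,0,0,0,1],[-10,0,12,0,0,0,1],[-15,0,16,0,0,0,1],[-20,0,20,0,0,0,1],[-20,0,20,0,0,0,1],[-20,0,20,0,0,0,1]],
])

```text
clock: 19.15
tcp_pos: [0.5507, -0.0266, 0.249]
orientation: [-173.5, 90.0, 99.2]
wrist_force: [-0.3, -0.3, 1.0]
finger_gap: 0.0
```

Run:
```python
from h import *
o=arm.get_obs();print(o['clock'],ov(o['tcp_pos']),o['wrist_force'].round(1))
snap("top","pics/end.png",0,0,640,480,1)
for t in(0,.006,.02): print(t,pix("top",W(-.02-t,.1,.068)).round(1),pix("top",W(-.02-t,-.12,.068)).round(1))
```

```text
19.15 [-0.2276 -0.0023  0.249 ] [-0.3 -0.3  1. ]
0 [281.6 331.5] [279.1 218.2]
0.006 [284.7 331.4] [282.1 218.1]
0.02 [292.1 331.1] [289.2 217.9]
```

View pics/end.png

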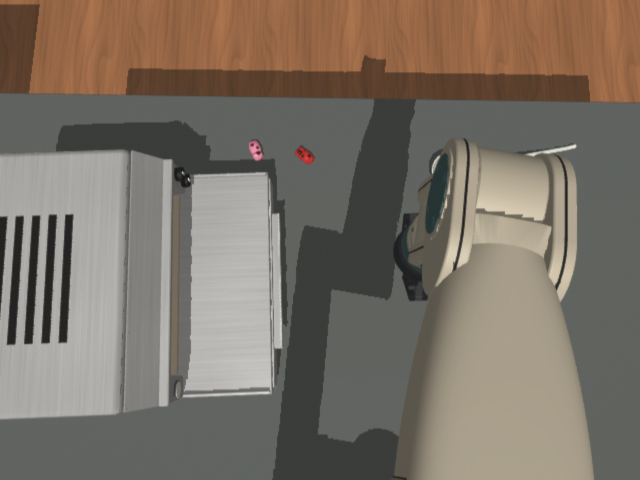

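The ledge is empty, no crust is on the slab, and the lip's front edge is at px (279,218)–(282,345), which matches a tray value of 0. The robot is clear.

```bash
python3 -c "
from rig import arm
print(arm.sign_off())"
```

```text
the job is handed in; nothing more can be done
None
```

I swept the three brown crusts off the ledge one at a time with closed fingers. A picture showed all three on the tray floor while it was still about 0.12 m open. I then pushed the tray shut by its lip until it stopped moving, at about 13 N, backed the arm away and handed in at about 19 s.

In the final picture the lip's front edge is where it should be for a shut tray, to within about a pixel (2 mm). The ledge is empty, there is no crust on the slab, and the pink and red look-alikes haven't moved. With the tray shut, the crusts inside can't be seen. The arm hid the mug, the jar, the scraper and most of the ladle in that picture, so I didn't check their positions by eye; I only know that my commanded path stayed well clear of them. No other check failed or disagreed.

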